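Stack the thick jar lids in the lid holder up to its line

ROBOT

A 6-joint arm with a two-finger parallel gripper is mounted at the origin on a cart in front of the work surface, level with it; the furniture and walls round the work are solid. World frame = base frame: x ahead of the robot, y to its left, z up, the work surface at z = 0. Lengths are in m, angles in rad, forces in N, time in s.
With the tool pointing down it reaches from about 0.25 to 0.775 m from the base axis. Payload 4 kg.
Tool frame: the origin (TCP) lies at the very end of the fingers, on their centre line; the grasp point (between the pads) lies 19 mm behind it; x points along the fingers, y is the direction in which the jaws open and shut, and the axes are right-handed (so a half turn about x gives the same grasp; the last joint's range is limited). The gripper opens to 94 mm and grips with 3 to 60 N. Pads are 16 mm wide; open, the fingers measure 119 mm over their backs; the gripper's body (75 mm by 177 mm) begins 78 mm behind the grasp point.
Start: joints at [-1.337, 0.087, 1.371, -0, 1.684, -0.103], TCP at [0.182, -0.519, 0.174] pointing down, gripper open.
Joint ranges: [-3.1, 3.1], [-0.76, 2.03], [0.27, 2.55], [-1.08, 4.22], [0.17, 2.65], [-2.57, 2.57]. Speed limits (rad/s): [2.79, 2.79, 3.14, 3.14, 3.14, 3.14].

INTERFACE

Orientations are given as [roll, pitch, yaw] about the fixed x, y, z axes, in that order (R = Rz(yaw) Ry(pitch) Rx(roll)).
In Python, from bench import robot gives the robot as it stands.
- The arm moves only by the tool carry_out, never from a script. Its argument "targets" is a list of rows, each a list of 5 numbers: the closure, from 0 (fully open) to 1 (shut), then the shift along the tool's x, y, z in cm, then the turn about the tool's x in degrees. In form: [[fingers, tx, ty, tz, turn], ...]. A call has 1 to 20 rows; each row shifts and turns the commanded pose from where the row before left it, along the tool's axes as they then stand; what a row does not reach is not made up. A row lasts 1/10 s, in which the tool goes at most 50 mm and 8.59 degrees, less where a joint would pass 70% of its speed; a pose out of reach is approached as far as the arm can. A call is refused whole if a number of a shift passes 5 or a number of a turn 8.59, either way. A call with a gripper value outside its range is refused whole. The fingers move at their own pace and stop on an object; the grip force is fixed at half the most. Time passes only in rows, so rows that do not move let the fingers close. It gives the time, the measured TCP pose, the force and the opening at its end, in the units of the state.
- robot.get_obs(): the state, without advancing time (a new reading comes with each control period).
- robot.snapshot(name): name is "scene" or "top" or "wrist"; returns a dict with "image" (480x640x3 uint8, red, green, blue), "camera_matrix" (3x3 intrinsics, pixels), "pose" (4x4, takes a point from camera to world coordinates). Camera axes: x right, y up, looking along -z (the intrinsics and any distortion apply to the point x, -y, -z); pixel columns grow to the right and rows downward; lengths in m; the calibration is good to about 2 mm. A picture is of the moment at which its call begins. There is no depth.
- robot.close_job(): hands the job in, once; it reports no verdict.
The state is a dict: "time": time; "joint_positions": joint angles; "qvel": joint speeds; "joint_torque": joint torques, N m; "tool_pos": TCP position; "ee_rot": TCP orientation; "wrist_force": force on the tool from outside, world axes, zero at the start; "wrist_torque": the same for the moment, N m; "width": finger opening in m.
Only numpy, scipy, OpenCV 4.12 (cv2) and the standard library are available. Lean on these libraries where they do the work, as an engineer would, in place of code of your own. Each camera call takes 0.05 s, during which the arm holds its last target. There are 200 camera calls.

TASK

Put the spare jar lids away: stack the two thick wooden lids flat, one on the other, inside the split wooden tube, so that the top of the stack comes level with the dark line on its walls. Set each lid down through the slots rather than dropping it in, and leave the wide thin lid lying where it is on the worktop.

Things in the scene. Friction and masses are not known exactly. Their poses are not given: they have to be found in the camera images.
- lid_holder: fixed brown wooden tube, open on top, 62 mm tall, inside dia. 72, walls 5, foot dia. 86; inner floor 6 mm above the worktop. Two 55 mm wide slots, floor to top, at its +y and -y sides; curved walls at +x and -x. Fingers that close along its y axis go down in the slots with a lid. Dark line round the walls 50 mm above the worktop (two thick lids high). Origin: centre of underside; z up; yaw varies.
- thick_lid_1: one of two alike round jar lids of pale wood with a thin white seal ring round the side: a thick solid disc, 52 mm in diameter and 22 mm thick, 40 g, lying flat and loose on the worktop. Grip it across its diameter from above. Origin: centre of its underside; z is its axis, up.
- thick_lid_2: one of two alike round jar lids of pale wood with a thin white seal ring round the side: a thick solid disc, 52 mm in diameter and 22 mm thick, 40 g, lying flat and loose on the worktop. Grip it across its diameter from above. Origin: centre of its underside; z is its axis, up.
- thin_lid: the lid to leave alone: a wide, thin disc of the same pale wood, 66 mm in diameter and 9 mm thick, lying flat on the worktop. Origin: centre of its underside; z up. (Mind the wall cupboards: they hang 0.48 m above the back of the worktop, from x = 0.52 m on and left of y = -0.2 m.)
Not all that is in view belongs to the job. Leave any purple or red look-alike of the thick_lid_1 alone.

How it is judged:
By the outcome, as a careful person would: the job done as asked, in the order asked, and still so for the second after the job is handed in, with the robot touching nothing.
It also fails if it takes over 54 s, if anything falls off the work surface, if the arm or the gripper's body presses on something with over 40 N, if the wrist force passes 120 N, or if a joint passes its speed limit or range.

## Working session

There is one attempt and no reset: what is moved stays moved. The work goes in short steps, Python scripts to look and compute and a tool call to move; the robot and the scene stay as the last step left them, time stands still between calls to the robot, and variables do not carry over. Pictures are saved under pics/ and viewed, about 8 in all and at most 12, crops included, and the job is handed in when it is done.

Besides the shell and the picture viewer there is one more tool, called after "Call:" by a JSON object that holds its "method" and its "body", one argument or row to a line. carry_out: Moves the arm, as the interface text tells. Its arguments: {"type":"object","properties":{"targets":{"type":"array","items":{"type":"array","items":{"type":"number"}}}},"required":["targets"]}

```bash
mkdir -p pics; python3 - <<'E'
from bench import robot
import cv2,numpy as np
for n in("scene","top"):
    s=robot.snapshot(n);cv2.imwrite(f"pics/{n}0.png",s["image"][:,:,::-1]);print(n,s["camera_matrix"],s["pose"],[k for k in s])
o=robot.get_obs();print({k:np.round(v,3) for k,v in o.items()})
E
```

```text
scene [[570.46657464   0.         313.46187359]
 [  0.         570.46657464 241.67686161]
 [  0.           0.           1.        ]] [[-0.16102414  0.38856033 -0.90724423 -0.75658761]
 [-0.98660396 -0.0390162   0.15839936  0.12592457]
 [ 0.02615049  0.92059687  0.38963771  0.53878877]
 [ 0.          0.          0.          1.        ]] ['image', 'camera_matrix', 'pose']
top [[613.60818304   0.         325.53687973]
 [  0.         613.60818304 244.79079232]
 [  0.           0.           1.        ]] [[ 0.02429868  0.98315101 -0.18117303  0.13196987]
 [-0.99935704  0.02866732  0.0215333  -0.05002369]
 [ 0.02636423  0.18053331  0.98321547  1.38321674]
 [ 0.          0.          0.          1.        ]] ['image', 'camera_matrix', 'pose']
{'time': np.float64(0.1), 'joint_positions': array([-1.337,  0.088,  1.372,  0.   ,  1.684, -0.103]), 'qvel': array([-0.   , -0.   , -0.001, -0.002, -0.   , -0.001]), 'joint_torque': array([ 2.0000e-03, -3.4125e+01, -3.0330e+01,  7.2000e-02,  3.0000e-02,
       -0.0000e+00]), 'tool_pos': array([ 0.182, -0.519,  0.173]), 'ee_rot': array([-1.677,  1.569,  1.802]), 'wrist_force': array([-0.023, -0.226,  0.048]), 'wrist_torque': array([-0.012,  0.025,  0.001]), 'width': np.float64(0.094)}
```

View pics/top0.png

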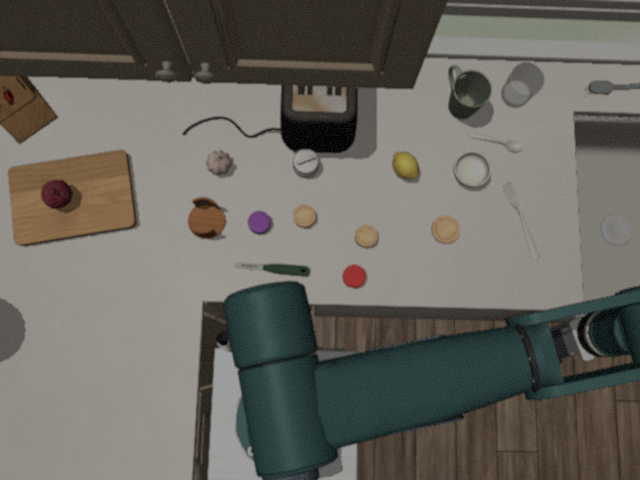

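View pics/scene0.png

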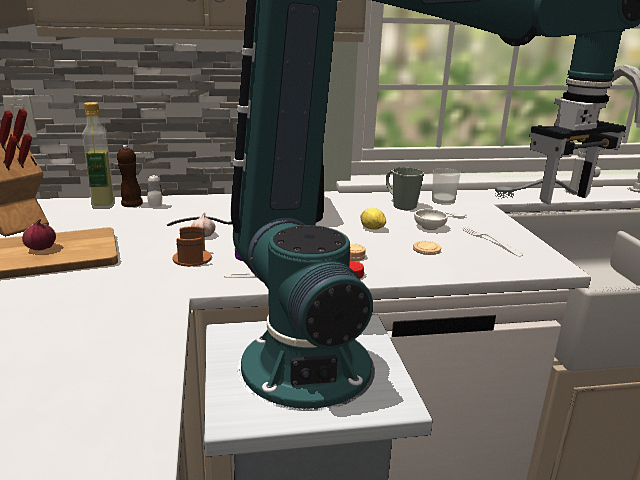

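Top view candidates: pale discs at (304,216) and (367,236) look like the thick lids. The larger pale disc at (446,230) is probably the thin lid. Purple (260,222) and red (354,276) are look-alikes, and the holder is at (207,218). I'll segment them and check an enlarged crop.

```bash
cat > h.py <<'E'
import numpy as np,cv2
from bench import robot
def ray(s,uv,z):
    K,P=s["camera_matrix"],s["pose"]
    d=np.linalg.inv(K)@np.array([uv[0],uv[1],1.]);d=P[:3,:3]@(d*[1,-1,-1]);c=P[:3,3]
    return c+d*(z-c[2])/d[2]
def proj(s,p):
    K,P=s["camera_matrix"],s["pose"]
    q=P[:3,:3].T@(np.asarray(p)-P[:3,3]);q=K@(q*[1,-1,-1]);return q[:2]/q[2]
E
python3 - <<'E'
from h import *
s=robot.snapshot("top");im=s["image"]
hsv=cv2.cvtColor(im,cv2.COLOR_RGB2HSV)
for (u,v,z) in((304,216,.022),(367,236,.022),(446,230,.009),(260,222,.022),(354,276,.022),(207,218,.006),(305,162,.05)):
    print((u,v),im[v,u],hsv[v,u],np.round(ray(s,(u,v),z),4))
m=cv2.inRange(hsv,(5,60,100),(25,200,255))
n,l,st,c=cv2.connectedComponentsWithStats(m)
for i in range(1,n):
    if 150<st[i,4]<2500: print(st[i],c[i].round(1),ray(s,c[i],.015).round(4))
cv2.imwrite("pics/crop1.png",cv2.resize(im[140:300,180:480][:,:,::-1],(800,427),interpolation=cv2.INTER_CUBIC))
E
```

```text
(304, 216) [154 134  99] [ 19  91 154] [ 0.4479 -0.0293  0.022 ]
(367, 236) [153 137 103] [ 20  83 153] [ 0.4058 -0.1733  0.022 ]
(446, 230) [157 139 106] [ 19  83 157] [ 0.4278 -0.3563  0.009 ]
(260, 222) [106  67 121] [142 114 121] [0.4309 0.0699 0.022 ]
(354, 276) [149  49  48] [  0 173 149] [ 0.3137 -0.1453  0.022 ]
(207, 218) [122  83  57] [ 12 136 122] [0.4402 0.1927 0.006 ]
(305, 162) [115 112 108] [ 17  16 115] [ 0.5668 -0.0281  0.05  ]
[293  86  35  26 439] [306.2 101.6] [ 0.7272 -0.0258  0.015 ]
[393 152  25  26 445] [404.8 164.3] [ 0.5802 -0.2602  0.015 ]
[293 205  23  22 396] [304.1 215.6] [ 0.4505 -0.0294  0.015 ]
[188 206  37  27 801] [206.  219.6] [0.4344 0.1931 0.015 ]
[432 216  28  28 610] [445.5 229.2] [ 0.4285 -0.3538  0.015 ]
[355 225  23  22 401] [366.  235.7] [ 0.4077 -0.1717  0.015 ]
```

View pics/crop1.png

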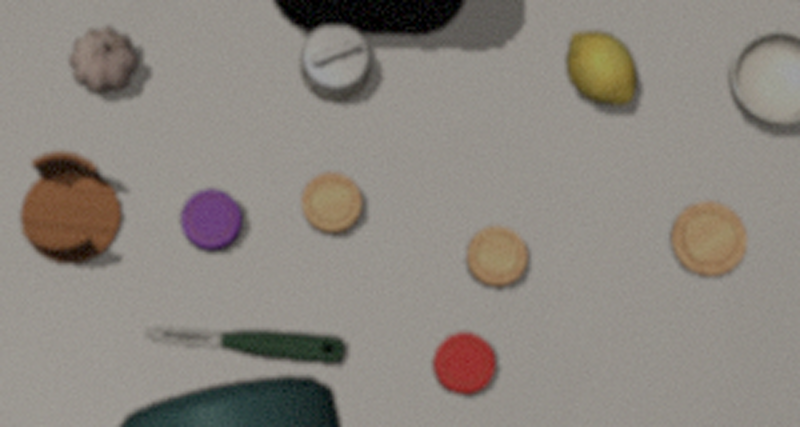

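Thick lids: (304,216) and (367,236). They share one size (~52 mm) and have side shadows. The disc at (446,230) is wider (66 mm) and is the thin lid. Next I'll plan the move to lid 2 at (0.407,-0.172).

```bash
cat >> h.py <<'E'
from scipy.spatial.transform import Rotation as Rn
def rot(): return Rn.from_euler("xyz",robot.get_obs()["ee_rot"]).as_matrix()
def go(p,jaw=None):
    """jaw: desired world angle (deg) of tool y. prints shift cm in tool axes for present orientation, and turn"""
    o=robot.get_obs();R=rot();d=R.T@(np.array(p)-o["tool_pos"])*100
    a=np.degrees(np.arctan2(R[1,1],R[0,1]))
    print("t",o["time"].round(2),"tcp",o["tool_pos"].round(4),"jaw",a.round(2),"x-axis",R[:,0].round(3),"q6",o["joint_positions"][5].round(2),"w",o["width"].round(4),"F",o["wrist_force"].round(1))
    if jaw is not None:
        t=-((jaw-a+90)%180-90);print("turn",round(t,2))
    print("shift cm",d.round(2))
E
python3 -c "
from h import *
go([.407,-.172,.14],90);print(rot().round(3))"
```

```text
Traceback (most recent call last):
  File "h.py", line 16, in go
    print("t",o["time"].round(2),"tcp",o["tool_pos"].round(4),"jaw",a.round(2),"x-axis",R[:,0].round(3),"q6",o["joint_positions"][5].round(2),"w",o["width"].round(4),"F",o["wrist_force"].round(1))
              ^^^^^^^^^^^^^^^
AttributeError: 'float' object has no attribute 'round'
```

```bash
sed -i 's/o=robot.get_obs();R=rot()/o={k:np.array(v) for k,v in robot.get_obs().items()};R=rot()/' h.py
python3 -c "
from h import *
go([.407,-.172,.14],90);print(rot().round(3))"
```

```text
t 0.15 tcp [ 0.1817 -0.5186  0.1731] jaw -70.7 x-axis [-0.     0.002 -1.   ] q6 -0.1 w 0.0941 F [-0.5 -0.  -0.3]
turn 19.3
shift cm [  3.36 -25.26 -32.72]
[[-0.     0.33  -0.944]
 [ 0.002 -0.944 -0.33 ]
 [-1.    -0.002 -0.   ]]
```

Call:
{"method": "carry_out", "body": {
  "targets": [
    [0,0,-2.1,-2.7,0],
    [0,0,-2.1,-2.7,0],
    [0,0,-2.1,-2.7,0],
    [0,0,-2.1,-2.7,0],
    [0,0,-2.1,-2.7,0],
    [0,0,-2.1,-2.7,0],
    [0,0,-2.1,-2.7,0],
    [0,0,-2.1,-2.7,0],
    [0,0,-2.1,-2.7,0],
    [0,0,-2.1,-2.7,0],
    [0,0,-2.1,-2.8,0],
    [0,0,-2.1,-2.8,0],
    [0,0,0,0,6.4],
    [0,0,0,0,6.4],
    [0,0,0,0,6.5],
    [0,0,0,0,0],
    [0,0,0,0,0]
  ]
}}

```text
time: 1.85
tool_pos: [0.406, -0.1735, 0.1737]
ee_rot: [-0.355, 1.57, 2.789]
wrist_force: [1.4, 0.3, 0.4]
width: 0.094
```

```bash
python3 - <<'E'
from h import *
go([.407,-.172,.14],90)
s=robot.snapshot("wrist");cv2.imwrite("pics/w1.png",s["image"][:,:,::-1])
print(s["pose"].round(3),proj(s,[.407,-.172,.022]))
E
```

```text
t 1.85 tcp [ 0.406  -0.1735  0.1737] jaw -89.87 x-axis [-0.  0. -1.] q6 1.04 w 0.094 F [1.4 0.3 0.4]
turn 0.13
shift cm [ 3.37 -0.15 -0.1 ]
[[ 0.001  0.965  0.263  0.482]
 [-1.     0.001  0.001 -0.174]
 [ 0.    -0.263  0.965  0.384]
 [ 0.     0.     0.     1.   ]] [317.0255959  216.55731827]
```

View pics/w1.png

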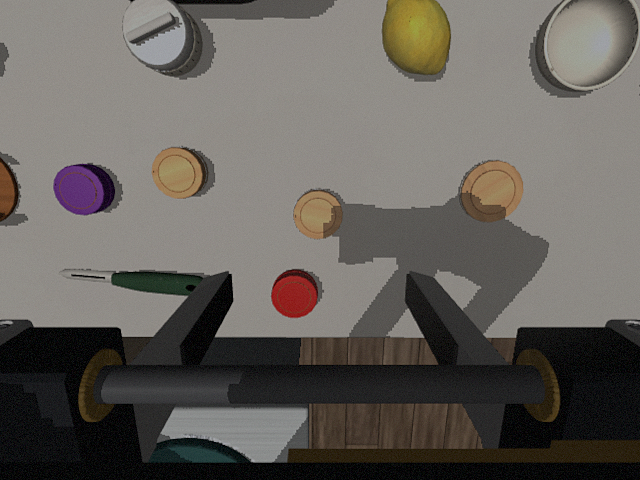

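Wrist view: the target lid is at (318,214), matching the projected (317,216). The other thick lid is at (178,172), red at (295,293), purple at (84,189), and the thin lid at (491,190). I'll descend and grip.

Call:
{"method": "carry_out", "body": {
  "targets": [
    [0,4,-0.15,-0.2,0],
    [0,4,0,0,0],
    [0,4,0,0,0],
    [0,2.5,0,0,0],
    [0,1.5,0,0,0],
    [0,0.8,0,0,0],
    [0,0,0,0,0],
    [0,0,0,0,0]
  ]
}}

```text
time: 2.7
tool_pos: [0.4088, -0.1725, 0.0069]
ee_rot: [2.577, 1.569, -0.564]
wrist_force: [0.4, 0.5, -0.1]
width: 0.0936
```

```bash
python3 - <<'E'
from h import *
go([.408,-.172,.005],90)
s=robot.snapshot("wrist");cv2.imwrite("pics/w2.png",s["image"][:,:,::-1])
hsv=cv2.cvtColor(s["image"],cv2.COLOR_RGB2HSV);m=cv2.inRange(hsv,(8,70,90),(25,200,255))
n,l,st,c=cv2.connectedComponentsWithStats(m)
for i in range(1,n):
    if st[i,4]>800: print(st[i],c[i].round(1),ray(s,c[i],.022).round(4))
E
```

```text
t 2.7 tcp [ 0.4088 -0.1725  0.0069] jaw -89.99 x-axis [ 0.001 -0.001 -1.   ] q6 1.04 w 0.0936 F [ 0.4  0.5 -0.1]
turn 0.01
shift cm [ 0.19 -0.05  0.08]
[  17  158   93   91 6402] [ 62.7 203.2] [ 0.4522 -0.031   0.022 ]
[ 568  179   72  105 6026] [608.  234.2] [ 0.4342 -0.3371  0.022 ]
[282 235  79  42 892] [324.1 248.7] [ 0.4258 -0.1759  0.022 ]
[ 288  249   61   56 2574] [318.4 276.4] [ 0.4088 -0.1726  0.022 ]
```

View pics/w2.png

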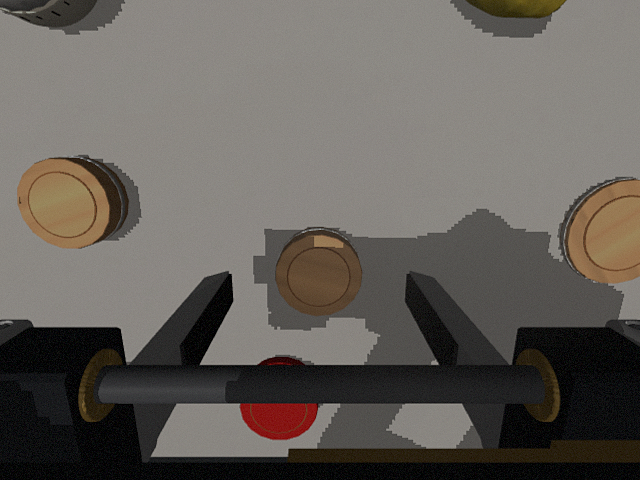

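Centre lid's top ring is at (318,276), which gives (0.409,-0.173), directly under the TCP and between the fingers. The left thick lid (62,204) is at about (0.452,-0.031). Closing and lifting.

Call:
{"method": "carry_out", "body": {
  "targets": [
    [0,0.2,0,0,0],
    [1,0,0,0,0],
    [1,0,0,0,0],
    [1,0,0,0,0],
    [1,0,0,0,0],
    [1,0,0,0,0],
    [1,0,0,0,0],
    [1,0,0,0,0],
    [1,0,0,0,0],
    [1,-1,0,0,0],
    [1,-3,0,0,0],
    [1,-4,0,0,0],
    [1,-4,0,0,0],
    [1,-4,0,0,0],
    [1,0,0,0,0]
  ]
}}

```text
time: 4.25
tool_pos: [0.4116, -0.174, 0.1718]
ee_rot: [2.612, 1.557, -0.53]
wrist_force: [0.9, -0.8, -1.0]
width: 0.0007
```

```bash
python3 - <<'E'
from h import *
go([.37,.193,.165],90)
E
```

```text
t 4.25 tcp [ 0.4116 -0.174   0.1718] jaw -90.0 x-axis [ 0.012 -0.007 -1.   ] q6 1.04 w 0.0007 F [ 0.9 -0.8 -1. ]
turn 0.0
shift cm [  0.36 -36.7    4.17]
```

The fingers closed fully, so the grasp missed. Looking.

```bash
python3 - <<'E'
from h import *
s=robot.snapshot("wrist");cv2.imwrite("pics/w3.png",s["image"][:,:,::-1])
E
```

```text
(no output)
```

View pics/w3.png

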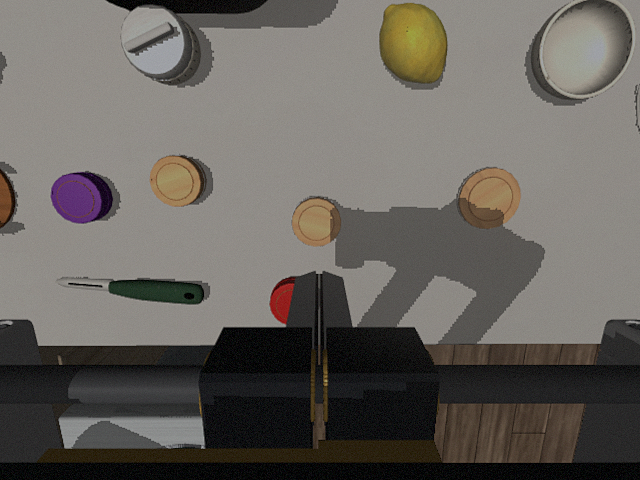

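The lid at (316,221) has hardly moved. The fingers probably hadn't finished closing when I lifted. I'll open, go down again, and check the width before lifting.

Call:
{"method": "carry_out", "body": {
  "targets": [
    [0,0,0,0,0],
    [0,0,0,0,0],
    [0,0,0,0,0],
    [0,0,0,0,0],
    [0,0,0,0,0]
  ]
}}

```text
time: 4.8
tool_pos: [0.4079, -0.1719, 0.1633]
ee_rot: [-0.479, 1.569, 2.663]
wrist_force: [-0.1, -0.0, 0.1]
width: 0.0368
```

```bash
python3 - <<'E'
from h import *
go([.408,-.172,.005],90)
s=robot.snapshot("wrist");print(s["camera_matrix"][0,0],s["pose"].round(3).tolist())
o=robot.get_obs();print(proj(s,o["tool_pos"]))
im=s["image"]
for s in (s,robot.snapshot("top")):
  hsv=cv2.cvtColor(s["image"],cv2.COLOR_RGB2HSV);m=cv2.inRange(hsv,(8,70,90),(25,200,255))
  n,l,st,c=cv2.connectedComponentsWithStats(m)
  for i in range(1,n):
    if st[i,4]>300: print(st[i],c[i].round(1),ray(s,c[i],.022).round(4))
E
```

```text
t 4.8 tcp [ 0.4079 -0.1719  0.1633] jaw -90.0 x-axis [-0.001  0.001 -1.   ] q6 1.04 w 0.0368 F [-0.1 -0.   0.1]
turn 0.0
shift cm [15.83  0.02 -0.03]
355.38512174653386 [[-0.001, 0.965, 0.264, 0.485], [-1.0, -0.001, -0.0, -0.172], [-0.0, -0.264, 0.965, 0.373], [0.0, 0.0, 0.0, 1.0]]
[318.42168993 267.5227645 ]
[ 386    0   71   73 3587] [420.1  35.6] [ 0.5745 -0.2621  0.022 ]
[ 149  150   52   52 2130] [174.4 175.6] [ 0.4519 -0.0309  0.022 ]
[ 467  162   63   64 2996] [498.6 192.9] [ 0.4347 -0.3502  0.022 ]
[ 295  194   50   49 1913] [318.9 218. ] [ 0.4094 -0.1723  0.022 ]
[  0  76  34  45 776] [12.5 95.4] [0.7152 0.6577 0.022 ]
[292  88  34  24 344] [305.9 101.2] [ 0.7252 -0.0253  0.022 ]
[   2   94   53   47 1181] [ 28. 119.] [0.6585 0.6156 0.022 ]
[   8  150  127   95 8508] [ 71.7 197.2] [0.4755 0.4973 0.022 ]
[294 205  22  22 381] [304.2 215.7] [ 0.4485 -0.0297  0.022 ]
[188 206  37  29 841] [206.3 219.7] [0.4327 0.1913 0.022 ]
[432 216  28  27 587] [445.3 229.2] [ 0.4268 -0.3519  0.022 ]
[355 225  22  23 378] [365.9 235.9] [ 0.406  -0.1707  0.022 ]
[ 455  321   42  159 2812] [473.6 395.3] [ 0.0598 -0.4096  0.022 ]
[ 495  321   42  130 1824] [518.5 380.8] [ 0.0929 -0.5088  0.022 ]
[ 572  324   46  156 3883] [595.2 399.3] [ 0.0573 -0.6764  0.022 ]
[615 326  22  74 494] [626.4 367.1] [ 0.128  -0.7498  0.022 ]
[554 356  23 122 673] [567.2 415.1] [ 0.0227 -0.6131  0.022 ]
[537 375  31 105 577] [549.8 428.7] [-0.0065 -0.5738  0.022 ]
[617 402  23  78 782] [628.2 433.3] [-0.0126 -0.7445  0.022 ]
```

Call:
{"method": "carry_out", "body": {
  "targets": [
    [0,4,0,0,0],
    [0,4,0,0,0],
    [0,4,0,0,0],
    [0,2,0,0,0],
    [0,1.5,0,0,0],
    [0,0.5,0,0,0],
    [0,0,0,0,0],
    [0,0,0,0,0],
    [0,0,0,0,0],
    [1,0,0,0,0],
    [1,0,0,0,0],
    [1,0,0,0,0],
    [1,0,0,0,0],
    [1,0,0,0,0],
    [1,0,0,0,0],
    [1,0,0,0,0],
    [1,0,0,0,0],
    [1,0,0,0,0],
    [1,0,0,0,0]
  ]
}}

```text
time: 6.8
tool_pos: [0.4082, -0.1721, 0.004]
ee_rot: [1.71, 1.571, -1.431]
wrist_force: [1.0, 0.5, 0.0]
width: 0.0175
```

```bash
python3 - <<'E'
from h import *
s=robot.snapshot("wrist");t=robot.snapshot("scene")
a=s["image"][150:400,170:470];b=t["image"][200:300,330:450]
cv2.imwrite("pics/w4.png",np.hstack([cv2.resize(a,(480,400)),cv2.resize(b,(320,400))])[:,:,::-1])
o=robot.get_obs();print(o["width"],o["tool_pos"],proj(s,o["tool_pos"]))
E
```

```text
0.009310897105672195 [ 0.40815792 -0.17206718  0.00397611] [318.31804508 267.60105338]
```

View pics/w4.png

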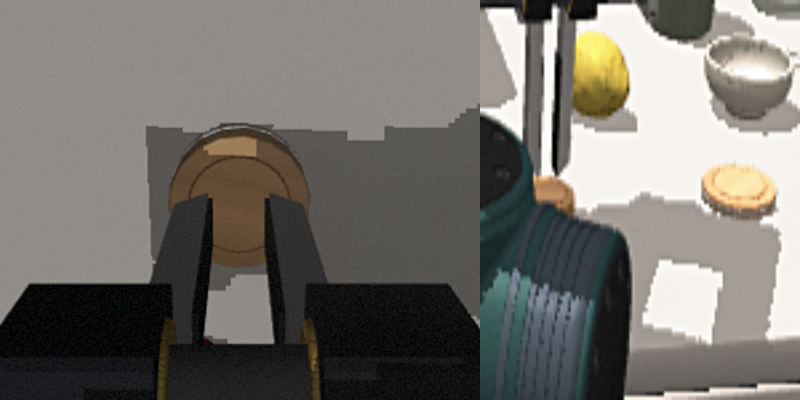

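In the picture the fingertips sit over the lid instead of beside it. I'll check the real tip height against both camera views.

```bash
python3 - <<'E'
from h import *
t=robot.snapshot("scene");s=robot.snapshot("wrist")
o=robot.get_obs();p=np.array(o["tool_pos"]);print(p,o["width"],o["joint_positions"])
for z in(0,.01,.02,.03,.04): 
  q=p+[0,0,z];print(z,proj(t,q).round(1),proj(s,q).round(1), "w94",(proj(s,q+[0,-.047,0])-proj(s,q+[0,.047,0])).round(1), "pad front/back rows",proj(s,q+[.008,0,0])[1].round(1),proj(s,q-[.008,0,0])[1].round(1))
b=t["image"][180:280,320:440];cv2.imwrite("pics/s4.png",cv2.resize(b,(720,600),interpolation=cv2.INTER_CUBIC)[:,:,::-1])
E
```

```text
[ 0.40816903 -0.17207936  0.00398639] 0.0017400420000005024 [-5.27014543e-01 -5.13529186e-02  1.85840247e+00 -1.06569396e-04
  1.33445234e+00  1.04382032e+00]
0 [353.7 253.9] [318.3 267.6] w94 [ 1.498e+02 -1.000e-01] pad front/back rows 255.5 279.5
0.01 [353.9 249.9] [318.3 273.3] w94 [156.6  -0.2] pad front/back rows 260.7 285.7
0.02 [354.1 245.9] [318.3 279.6] w94 [164.   -0.2] pad front/back rows 266.4 292.5
0.03 [354.4 241.9] [318.3 286.4] w94 [172.2  -0.2] pad front/back rows 272.7 299.9
0.04 [354.6 237.9] [318.3 294. ] w94 [181.2  -0.2] pad front/back rows 279.6 308.1
```

View pics/s4.png

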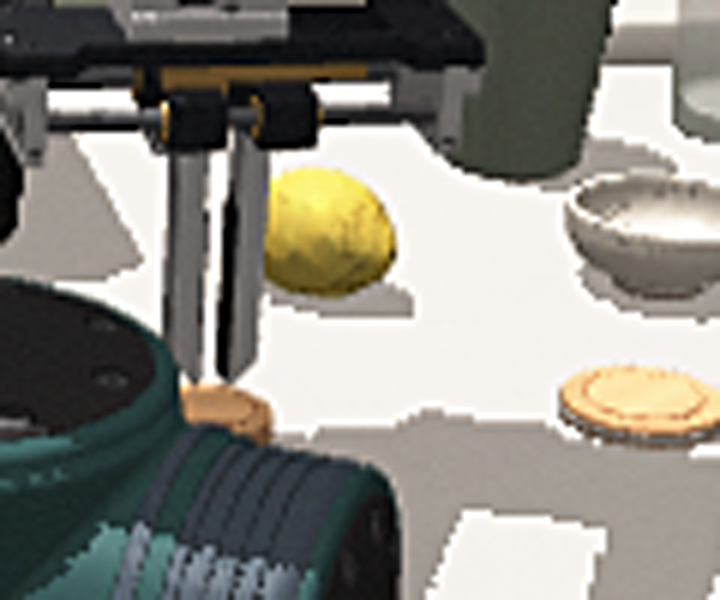

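Both views put the real fingertips about 27–30 mm above the reported TCP (scene tip row ≈243, where a tip at the TCP would be at 254). The lid was simply below the fingers. I'll open, lower by that amount in small steps while watching the force, then grip.

Call:
{"method": "carry_out", "body": {
  "targets": [
    [0,0,0,0,0],
    [0,0,0,0,0],
    [0,0,0,0,0],
    [0,0,0,0,0],
    [0,0,0,0,0],
    [0,0,0,0,0],
    [0,0,0,0,0],
    [0,0,0,0,0],
    [0,0,0,0,0],
    [0,0,0,0,0],
    [0,0,0,0,0],
    [0,0,0,0,0],
    [0,0,0,0,0],
    [0,0.5,0,0,0],
    [0,0.5,0,0,0],
    [0,0.5,0,0,0],
    [0,0.3,0,0,0],
    [0,0.2,0,0,0],
    [0,0,0,0,0],
    [0,0,0,0,0]
  ]
}}

```text
time: 9.0
tool_pos: [0.4083, -0.1721, -0.016]
ee_rot: [2.251, 1.571, -0.89]
wrist_force: [1.3, -0.9, -0.2]
width: 0.0939
```

```bash
python3 - <<'E'
from h import *
go([.408,-.172,-.02],90)
t=robot.snapshot("scene");w=robot.snapshot("wrist")
b=t["image"][195:275,320:420];a=w["image"][180:380,160:480]
cv2.imwrite("pics/s5.png",np.hstack([cv2.resize(b,(400,500),interpolation=cv2.INTER_CUBIC),cv2.resize(a,(400,500))])[:,:,::-1])
E
```

```text
t 9.0 tcp [ 0.4083 -0.1721 -0.016 ] jaw -90.0 x-axis [ 0. -0. -1.] q6 1.04 w 0.0939 F [ 1.3 -0.9 -0.2]
turn -0.0
shift cm [ 0.4  -0.01  0.03]
```

View pics/s5.png

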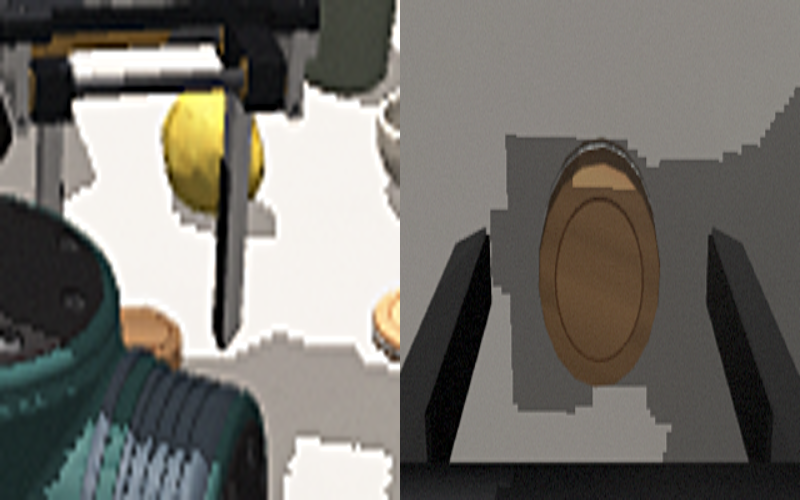

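The fingers now flank the lid with no table contact. Lowering 6 mm more and closing.

Call:
{"method": "carry_out", "body": {
  "targets": [
    [0,0.4,0,0,0],
    [0,0.2,0,0,0],
    [0,0,0,0,0],
    [1,0,0,0,0],
    [1,0,0,0,0],
    [1,0,0,0,0],
    [1,0,0,0,0],
    [1,0,0,0,0],
    [1,0,0,0,0],
    [1,0,0,0,0],
    [1,0,0,0,0],
    [1,0,0,0,0],
    [1,0,0,0,0]
  ]
}}

```text
time: 10.4
tool_pos: [0.4082, -0.1721, -0.022]
ee_rot: [1.981, 1.571, -1.16]
wrist_force: [0.4, 0.4, 0.8]
width: 0.0516
```

Gripped at 51.6 mm. Lifting and carrying it to just before the holder.

Call:
{"method": "carry_out", "body": {
  "targets": [
    [1,-1,0,0,0],
    [1,-3,0,0,0],
    [1,-4,0,0,0],
    [1,-4,0,0,0],
    [1,-4,0,0,0],
    [1,-1,-2,0,0],
    [1,0,-3.5,0.3,0],
    [1,0,-3.5,0.3,0],
    [1,0,-3.5,0.3,0],
    [1,0,-3.5,0.3,0],
    [1,0,-3.5,0.3,0],
    [1,0,-3.5,0.3,0],
    [1,0,-3.5,0,0],
    [1,0,-3.5,0,0],
    [1,0,-3.5,0,0],
    [1,0,-2,0,0],
    [1,0,-1,0,0],
    [1,0,0,0,0],
    [1,0,0,0,0],
    [1,0,0,0,0]
  ]
}}

```text
time: 12.4
tool_pos: [0.3903, 0.192, 0.1481]
ee_rot: [1.988, 1.57, -1.155]
wrist_force: [-0.8, 0.6, -0.6]
width: 0.0515
```

```bash
python3 - <<'E'
from h import *
go([.438,.193,.14],90)
s=robot.snapshot("wrist");cv2.imwrite("pics/w6.png",s["image"][:,:,::-1])
for z in(0,.006,.062): print(z,proj(s,[.438,.193,z]))
E
```

```text
t 12.4 tcp [0.3903 0.192  0.1481] jaw -90.09 x-axis [ 0. -0. -1.] q6 1.9 w 0.0515 F [-0.8  0.6 -0.6]
turn -0.09
shift cm [ 0.81 -0.11 -4.77]
0 [317.14891372 171.34336544]
0.006 [317.12863263 171.84166733]
0.062 [316.90075576 177.44055138]
```

View pics/w6.png

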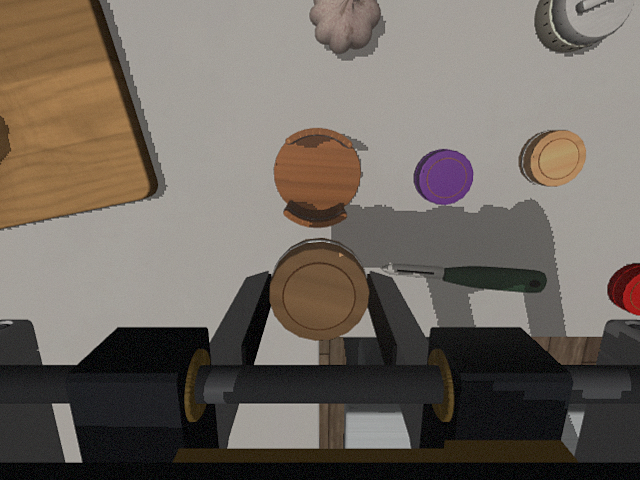

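Holder in view: disc centre about (317,171), walls at the top (319,138) and bottom (315,212), so yaw is a few degrees. The lid is held between the fingers at (319,290). I'll fit the holder pose by silhouette.

```bash
cat > fit.py <<'E'
from h import *
from scipy.optimize import differential_evolution
SC=4
def sil(s,x,y,yaw,roi):
    u0,v0,u1,v1=roi;im=np.zeros(((v1-v0)*SC,(u1-u0)*SC),np.uint8)
    c,sn=np.cos(yaw),np.sin(yaw)
    def hull(P):
        P=np.array(P);W=np.c_[x+c*P[:,0]-sn*P[:,1],y+sn*P[:,0]+c*P[:,1],P[:,2]]
        q=np.array([proj(s,w) for w in W]);q=((q-[u0,v0]+.5)*SC*8).astype(np.int32)
        cv2.fillConvexPoly(im,cv2.convexHull(q.reshape(-1,1,2)),255,shift=3)
    a=np.linspace(0,2*np.pi,48);hull([(.043*np.cos(t),.043*np.sin(t),z) for t in a for z in(0,.006)])
    ao,ai=np.arccos(27.5/41),np.arccos(27.5/36);f=np.linspace(-1,1,9)
    for g in(0,np.pi):
        for i in range(8):
            hull([(r*np.cos(g+A*k),r*np.sin(g+A*k),z) for k in(f[i],f[i+1]) for r,A in((.036,ai),(.041,ao)) for z in(.004,.062)])
    return cv2.resize(im,(u1-u0,v1-v0),interpolation=cv2.INTER_AREA)/255.
def fit(s,roi,g):
    u0,v0,u1,v1=roi;im=s["image"][v0:v1,u0:u1].astype(float)
    m=(im[...,0]-im[...,2]>0.3*im[...,0]).astype(float)
    cost=lambda p:np.abs(sil(s,*p,roi)-m).sum()
    r=differential_evolution(cost,[(g[0]-.012,g[0]+.012),(g[1]-.012,g[1]+.012),(-.5,.5)],popsize=10,maxiter=25,seed=1,polish=False)
    return r.x,r.fun,m.sum()
E
python3 - <<'E'
from fit import *
for n,roi in(("wrist",(255,110,372,232)),("top",(180,190,236,245))):
    s=robot.snapshot(n);x,f,m=fit(s,roi,(.438,.193));print(n,x[:2].round(4),np.degrees(x[2]).round(1),round(f),m)
E
```

```text
wrist [0.4366 0.1933] -0.2 431 6588.0
top [0.4314 0.205 ] -27.5 1005 326.0
```

```bash
python3 - <<'E'
from fit import *
from scipy.optimize import minimize
s=robot.snapshot("wrist");roi=(255,110,372,232);u0,v0,u1,v1=roi
im=cv2.GaussianBlur(s["image"],(3,3),0)[v0:v1,u0:u1].astype(float)
for th in(.2,.3,.4):
    m=((im[...,0]-im[...,2])>th*im[...,0]).astype(np.uint8)
    n,l,st,_=cv2.connectedComponentsWithStats(m);m=(l==1+np.argmax(st[1:,4]))*1.
    out=[]
    for d in(-12,-9,-6,-3,0,3,6,9):
        r=minimize(lambda p:np.abs(sil(s,p[0]/100,p[1]/100,np.radians(d),roi)-m).sum(),[43.7,19.33],method="Nelder-Mead",options=dict(initial_simplex=[[43.5,19.2],[43.9,19.3],[43.7,19.6]],maxiter=30))
        out.append((d,round(r.fun),*r.x.round(2)))
    print(th,m.sum(),out)
d=sil(s,.4366,.1933,0,roi)-m
v=np.dstack([np.where(d>.5,255,0),np.where(d<-.5,255,0),np.zeros_like(d)])*.6+im[:,:,::-1]*.6
v=np.hstack([im[:,:,::-1],v]).clip(0,255).astype(np.uint8);cv2.imwrite("pics/fit.png",cv2.resize(v,(800,417),interpolation=cv2.INTER_CUBIC))
E
```

```text
0.2 6888.0 [(-12, 258, np.float64(43.66), np.float64(19.32)), (-9, 208, np.float64(43.66), np.float64(19.33)), (-6, 198, np.float64(43.66), np.float64(19.33)), (-3, 200, np.float64(43.65), np.float64(19.33)), (0, 203, np.float64(43.66), np.float64(19.33)), (3, 215, np.float64(43.66), np.float64(19.33)), (6, 267, np.float64(43.66), np.float64(19.33)), (9, 321, np.float64(43.66), np.float64(19.34))]
0.3 6640.0 [(-12, 416, np.float64(43.66), np.float64(19.32)), (-9, 382, np.float64(43.66), np.float64(19.34)), (-6, 380, np.float64(43.66), np.float64(19.32)), (-3, 380, np.float64(43.65), np.float64(19.32)), (0, 380, np.float64(43.66), np.float64(19.34)), (3, 386, np.float64(43.67), np.float64(19.32)), (6, 424, np.float64(43.66), np.float64(19.34)), (9, 468, np.float64(43.66), np.float64(19.34))]
0.4 5821.0 [(-12, 1191, np.float64(43.66), np.float64(19.32)), (-9, 1182, np.float64(43.66), np.float64(19.32)), (-6, 1182, np.float64(43.65), np.float64(19.28)), (-3, 1181, np.float64(43.65), np.float64(19.29)), (0, 1183, np.float64(43.66), np.float64(19.31)), (3, 1181, np.float64(43.66), np.float64(19.3)), (6, 1189, np.float64(43.65), np.float64(19.28)), (9, 1194, np.float64(43.67), np.float64(19.31))]
```

View pics/fit.png

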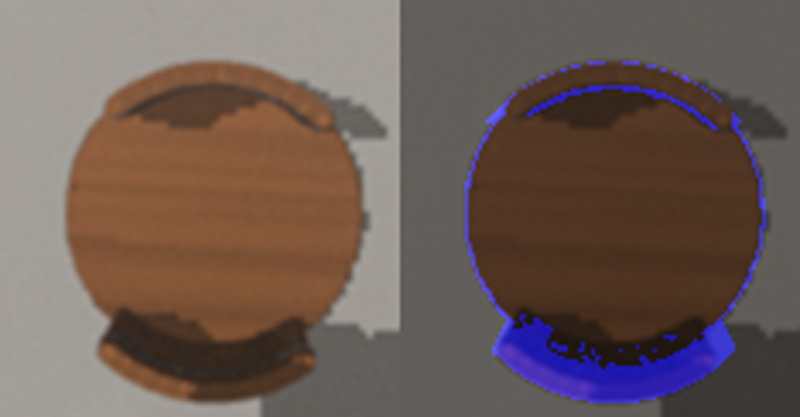

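Fit: holder centre (0.4366, 0.1933). The yaw optimum is flat around −4°, and the wall-end slopes in the crop also give about −4°. Moving over it, turning 4°, and lowering.

Call:
{"method": "carry_out", "body": {
  "targets": [
    [1,0,-0.1,-1.5,0],
    [1,0,0,-2,0],
    [1,0,0,-1.1,0],
    [1,0,0,0,4],
    [1,0,0,0,0],
    [1,2,0,0,0],
    [1,3,0,0,0],
    [1,2,0,0,0],
    [1,1,0,0,0],
    [1,0,0,0,0],
    [1,0,0,0,0]
  ]
}}

```text
time: 13.7
tool_pos: [0.4367, 0.1941, 0.0689]
ee_rot: [-2.837, 1.569, 0.235]
wrist_force: [0.4, -0.7, 0.0]
width: 0.0513
```

```bash
python3 - <<'E'
from h import *
go([.4366,.1933,-.0155],86)
E
```

```text
t 13.7 tcp [0.4367 0.1941 0.0689] jaw -93.97 x-axis [ 0.001  0.    -1.   ] q6 1.94 w 0.0513 F [ 0.4 -0.7  0. ]
turn 0.03
shift cm [8.44 0.09 0.02]
```

Call:
{"method": "carry_out", "body": {
  "targets": [
    [1,2,0.1,0,0],
    [1,2,0,0,0],
    [1,1.5,0,0,0],
    [1,1,0,0,0],
    [1,0.8,0,0,0],
    [1,0.5,0,0,0],
    [1,0.3,0,0,0],
    [1,0,0,0,0],
    [1,0,0,0,0]
  ]
}}

```text
time: 14.6
tool_pos: [0.4365, 0.1931, -0.0125]
ee_rot: [-2.865, 1.57, 0.207]
wrist_force: [-0.1, 0.1, -0.3]
width: 0.0512
```

Call:
{"method": "carry_out", "body": {
  "targets": [
    [1,0.1,0,0,0],
    [1,0.1,0,0,0],
    [1,0.05,0,0,0],
    [1,0,0,0,0]
  ]
}}

```text
time: 15.0
tool_pos: [0.436, 0.1929, -0.0156]
ee_rot: [0.941, 1.571, -2.271]
wrist_force: [0.3, -0.5, 0.2]
width: 0.0509
```

Call:
{"method": "carry_out", "body": {
  "targets": [
    [1,0.05,0,0,0],
    [1,0.05,0,0,0],
    [1,0,0,0,0],
    [1,0,0,0,0]
  ]
}}

```text
time: 15.4
tool_pos: [0.4362, 0.193, -0.016]
ee_rot: [3.05, 1.57, -0.162]
wrist_force: [-1.0, -0.0, 4.7]
width: 0.051
```

Floor contact felt (4.7 N). Opening and rising.

Call:
{"method": "carry_out", "body": {
  "targets": [
    [0,0,0,0,0],
    [0,0,0,0,0],
    [0,0,0,0,0],
    [0,0,0,0,0],
    [0,0,0,0,0],
    [0,0,0,0,0],
    [0,-1,0,0,0],
    [0,-3,0,0,0],
    [0,-4,0,0,0],
    [0,-4,0,0,0],
    [0,-4,0,0,0],
    [0,0,0,0,-4],
    [0,0,0,0,0],
    [0,0,0,0,0]
  ]
}}

```text
time: 16.8
tool_pos: [0.4357, 0.1928, 0.1432]
ee_rot: [0.404, 1.57, -2.739]
wrist_force: [0.3, 0.0, 0.2]
width: 0.094
```

```bash
python3 - <<'E'
from h import *
go([.451,-.0305,.145],90)
s=robot.snapshot("wrist");cv2.imwrite("pics/w7.png",s["image"][:,:,::-1])
q=proj(s,[.4366,.1933,.028]);print(q)
hsv=cv2.cvtColor(s["image"],cv2.COLOR_RGB2HSV);m=cv2.inRange(hsv,(14,60,90),(25,200,255))
n,l,st,c=cv2.connectedComponentsWithStats(m)
for i in range(1,n):
    if st[i,4]>200: print(st[i],c[i].round(1),ray(s,c[i],.028).round(4))
E
```

```text
t 16.8 tcp [0.4357 0.1928 0.1432] jaw -90.08 x-axis [-0.001 -0.    -1.   ] q6 1.87 w 0.094 F [0.3 0.  0.2]
turn -0.08
shift cm [-0.18 22.33 -1.56]
[317.81571086 224.53119509]
[    0    41   154   234 26073] [ 64.4 162.7] [0.4941 0.4204 0.028 ]
[ 528  181   53   53 1901] [555.3 205.7] [ 0.4539 -0.0268  0.028 ]
[ 291  198   54   53 1928] [316.8 222.7] [0.4383 0.1942 0.028 ]
```

The first lid sits centred in the holder at (0.438,0.194). Now the second lid, with the jaws partly closed (0.2) to stay clear of the purple one.

Call:
{"method": "carry_out", "body": {
  "targets": [
    [0.2,0,2.4,-0.3,0],
    [0.2,0,4,-0.3,0],
    [0.2,0,4,-0.3,0],
    [0.2,0,4,-0.3,0],
    [0.2,0,4,-0.3,0],
    [0.2,0,3,0,0],
    [0.2,0,0.9,0,0],
    [0.2,0,0,0,0],
    [0.2,0,0,0,0],
    [0.2,0,0,0,0]
  ]
}}

```text
time: 17.85
tool_pos: [0.451, -0.0287, 0.1432]
ee_rot: [-0.852, 1.57, 2.292]
wrist_force: [-0.3, 0.8, 0.1]
width: 0.0753
```

```bash
python3 - <<'E'
from h import *
s=robot.snapshot("wrist")
go([.4505,-.0303,-.022],90)
hsv=cv2.cvtColor(s["image"],cv2.COLOR_RGB2HSV);m=cv2.inRange(hsv,(10,60,70),(25,200,255))
n,l,st,c=cv2.connectedComponentsWithStats(m)
for i in range(1,n):
    if st[i,4]>500: print(st[i],c[i].round(1),ray(s,c[i],.022).round(4))
E
```

```text
t 17.9 tcp [ 0.451  -0.0288  0.1433] jaw -89.9 x-axis [-0.  0. -1.] q6 1.38 w 0.0751 F [-0.8  0.2  0.1]
turn 0.1
shift cm [16.53  0.16  0.05]
[ 554   42   83   82 4381] [593.2  81.6] [ 0.5772 -0.2658  0.022 ]
[ 294  196   53   54 2194] [320.  222.7] [ 0.4523 -0.0303  0.022 ]
[  23  204  119   64 3461] [ 90.9 235.5] [0.4395 0.1908 0.022 ]
[ 609  211   31   60 1386] [626.8 242.9] [ 0.4325 -0.3279  0.022 ]
[380 404  24  36 528] [391.8 421.4] [ 0.2234 -0.1114  0.022 ]
```

Lid at (0.4515,-0.030); TCP x is within 1 mm. Descending and gripping.

Call:
{"method": "carry_out", "body": {
  "targets": [
    [0.2,4,0.15,0,0],
    [0.2,4,0,0,0],
    [0.2,3,0,0,0],
    [0.2,2.5,0,0,0],
    [0.2,1.5,0,0,0],
    [0.2,1,0,0,0],
    [0.2,0.5,0,0,0],
    [0.2,0,0,0,0],
    [0.2,0,0,0,0],
    [1,0,0,0,0],
    [1,0,0,0,0],
    [1,0,0,0,0],
    [1,0,0,0,0],
    [1,0,0,0,0],
    [1,0,0,0,0],
    [1,0,0,0,0]
  ]
}}

```text
time: 19.5
tool_pos: [0.4514, -0.0316, -0.0211]
ee_rot: [2.854, 1.57, -0.288]
wrist_force: [-0.4, -0.5, 3.7]
width: 0.0512
```

Call:
{"method": "carry_out", "body": {
  "targets": [
    [1,-1,0,0,0],
    [1,-3,0,0,0],
    [1,-4,0,0,0],
    [1,-4,0,0,0],
    [1,-4,-1,0,0],
    [1,0,-3,0.3,0],
    [1,0,-4,0.3,0],
    [1,0,-4,0.3,0],
    [1,0,-4,0.3,0],
    [1,0,-3.5,0.3,0],
    [1,0,-2,0,0],
    [1,0,-1,0,0],
    [1,0,0,0,4],
    [1,0,0,0,0],
    [1,0,0,0,0],
    [1,0,0,0,0]
  ]
}}

```text
time: 21.1
tool_pos: [0.4362, 0.1928, 0.1385]
ee_rot: [1.861, 1.571, -1.35]
wrist_force: [-0.6, -0.1, -0.4]
width: 0.0508
```

```bash
python3 - <<'E'
from h import *
go([.4366,.1933,.0075],86)
E
```

```text
t 21.1 tcp [0.4362 0.1928 0.1385] jaw -94.01 x-axis [ 0. -0. -1.] q6 1.94 w 0.0508 F [-0.6 -0.1 -0.4]
turn -0.01
shift cm [13.1  -0.05 -0.03]
```

Call:
{"method": "carry_out", "body": {
  "targets": [
    [1,2,0,-0.05,0],
    [1,3,0,0,0],
    [1,3,0,0,0],
    [1,2,0,0,0],
    [1,1.2,0,0,0],
    [1,0.8,0,0,0],
    [1,0.5,0,0,0],
    [1,0.3,0,0,0],
    [1,0.1,0,0,0],
    [1,0.1,0,0,0],
    [1,0,0,0,0],
    [1,0,0,0,0]
  ]
}}

```text
time: 22.3
tool_pos: [0.4369, 0.1935, 0.0089]
ee_rot: [-2.884, 1.57, 0.187]
wrist_force: [-0.1, -0.1, 0.0]
width: 0.0509
```

Call:
{"method": "carry_out", "body": {
  "targets": [
    [1,0.1,0,0,0],
    [1,0.05,0,0,0],
    [1,0,0,0,0],
    [1,0,0,0,0]
  ]
}}

```text
time: 22.7
tool_pos: [0.4366, 0.1934, 0.0069]
ee_rot: [1.548, 1.571, -1.664]
wrist_force: [-0.4, -0.0, -0.3]
width: 0.0511
```

Call:
{"method": "carry_out", "body": {
  "targets": [
    [1,0.05,0,0,0],
    [1,0,0,0,0],
    [1,0,0,0,0]
  ]
}}

```text
time: 23.0
tool_pos: [0.4366, 0.1934, 0.0069]
ee_rot: [2.484, 1.571, -0.727]
wrist_force: [-2.0, -0.1, 2.7]
width: 0.0511
```

Contact felt (2.7 N). Opening, rising and backing off to check.

Call:
{"method": "carry_out", "body": {
  "targets": [
    [0,0,0,0,0],
    [0,0,0,0,0],
    [0,0,0,0,0],
    [0,0,0,0,0],
    [0,0,0,0,0],
    [0,0,0,0,0],
    [0,-1,0,0,0],
    [0,-3,0,0,0],
    [0,-4,0,0,0],
    [0,-4,0,0,0],
    [0,-2,0,0,0],
    [0,0,0,4,0],
    [0,0,0,2,0],
    [0,0,0,0,0],
    [0,0,0,0,0],
    [0,0,0,0,0]
  ]
}}

```text
time: 24.6
tool_pos: [0.3775, 0.1975, 0.1467]
ee_rot: [3.07, 1.57, -0.142]
wrist_force: [0.9, -0.6, -0.3]
width: 0.0938
```

```bash
python3 - <<'E'
from h import *
s=robot.snapshot("wrist");t=robot.snapshot("scene")
go([0,0,0])
print(proj(s,[.4366,.1933,.05]),proj(t,[.4366,.1933,.05]))
u,v=proj(t,[.4366,.1933,.035]).astype(int)
b=t["image"][v-35:v+35,u-35:u+35]
a=s["image"]
cv2.imwrite("pics/end.png",np.hstack([cv2.resize(a[:300,100:540],(440,500)),cv2.resize(b,(360,500),interpolation=cv2.INTER_CUBIC)])[:,:,::-1])
E
```

```text
t 24.7 tcp [0.3774 0.1975 0.1463] jaw -94.04 x-axis [-0. -0. -1.] q6 1.99 w 0.094 F [-0.9 -0.6  0.4]
shift cm [14.65 22.35 36.26]
[318.4118372 162.499821 ] [190.81409131 236.69694725]
```

View pics/end.png

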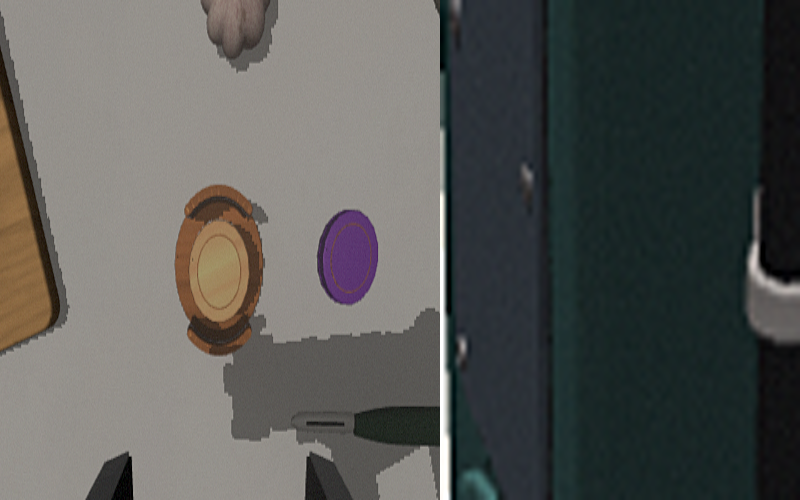

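The stack is centred between the walls at crop (219,270). Its 60 px width matches a 52 mm lid whose top is at 50 mm, where a single lid would be about 56 px. The arm hides the holder in the scene camera. Handing in.

```bash
python3 -c "
from bench import robot
print(robot.close_job())"
```

```text
the job is handed in; nothing more can be done
None
```

Both thick lids are stacked flat in the split tube, each lowered through the slots until I felt contact and only then released. I handed the job in at about 25 s, with the gripper open and clear of everything.

- **Last checks:** The wrist picture shows the stack centred between the walls. The top lid's size in the picture fits a top at about 50 mm, level with the line. The second lid touched down 23 mm above the first, against the 22 mm expected.
- **Not confirmed:** The arm hid the holder in the scene camera, so I could not check the dark line from the side. I never moved the thin, purple or red lids, but I did not look at the thin or red lid again at the end.
- **What disagreed:** My first two closings missed because the real fingertips sit about 28 mm higher than the reported TCP. Two camera views showed this, and I allowed for it from then on. Before that, the fingers closed just above the first lid without moving it.
- **Holder angle:** The silhouette fit gave only a rough yaw, about −4°, which the wall ends in the picture supported.

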